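# Point out the scorched copper bowl

### The job

One of the three copper bowls has a scorched, black inside and must go back for cleaning. Point it out: with the fingertips just above the middle of its mouth (within 5 cm, not dipping into it), keep still for two seconds; then press the red button fully down, let it come back up and move clear. Touch none of the bowls or tools, and do not come that close over the mouths of the other two bowls.

Things in the scene. Friction and masses are not known exactly. Their poses are not given: they have to be found in the camera images.
- scorched_bowl_mouth (a point): centre of the mouth, at rim height (55 mm above the bench), of the hammered copper bowl with a scorched, sooty BLACK inside (the one to point at). Open round bowl, loose, standing upright: 110 mm outside diameter at the rim, 60 mm at the foot, 55 mm high, wall 4 mm. z points up out of the mouth.
- tinned_bowl_mouth (a point): centre of the mouth, at rim height (55 mm above the bench), of the hammered copper bowl with a tinned, WHITE inside. Open round bowl, loose, standing upright: 110 mm outside diameter at the rim, 60 mm at the foot, 55 mm high, wall 4 mm. z points up out of the mouth.
- bare_bowl_mouth (a point): centre of the mouth, at rim height (55 mm above the bench), of the hammered copper bowl with a bare COPPER inside. Open round bowl, loose, standing upright: 110 mm outside diameter at the rim, 60 mm at the foot, 55 mm high, wall 4 mm. z points up out of the mouth.
- scorched_bowl: the same bowl as a whole (black inside); origin at the centre of its underside, on the bench.
- tinned_bowl: the same bowl as a whole (white inside); origin at the centre of its underside, on the bench.
- bare_bowl: the same bowl as a whole (copper inside); origin at the centre of its underside, on the bench.
- rework_top (a point): centre of the top face of the red push button (40 mm across), 74 mm above the bench when up; z up. It goes straight down 8 mm against a spring, 1.5 N to start and 5 N at the bottom; press it from above. It stands 12 mm proud of a round yellow collar (56 mm across, 12 mm high) when up, so 4 mm proud when fully down.
- call_box: the fixed grey box, 70 x 80 x 50 mm high, that carries the collar and the red button on the middle of its top; origin at the centre of its underside.
- rework (a joint): how far the red button is pressed, in m: 0 is up, 0.008 is fully down. It is a spring.
- hammer: loose bystander: hammer with steel head, lying along its own x, 280 mm long; not to be touched. Head at its +x end, 88 mm across, 26 mm high. Origin at the underside in the middle of its length.
- brush: loose bystander: wooden wire brush lying bristles down along its own x, 200 x 36 x 38 mm high, origin at the centre of its underside; not to be touched.
Mind the look-alikes: they are no part of the job. What is shaped like the call_box but blue or pink is not meant.

How it is judged:
By the outcome, as a careful person would: the job done as asked, in the order asked, and still so for the second after the job is handed in, with the robot touching nothing.
It also fails if it takes over 48 s, if anything falls off the work surface, if the arm or the gripper's body presses on something with over 40 N, if the wrist force passes 120 N, or if a joint passes its speed limit or range.

### The arm

A 7-joint arm with a two-finger parallel gripper is mounted at the origin on the work surface. World frame = base frame: x ahead of the robot, y to its left, z up, the work surface at z = 0. Lengths are in m, angles in rad, forces in N, time in s.
With the tool pointing down it reaches from about 0.4 to 0.875 m from the base axis. Payload 19.3 kg.
Tool frame: the origin (TCP) lies on the centre line of the jaws, within the pads' length; the fingertips stand r.tcp_to_tips ahead of it and the grasp point (between the pads) is the TCP (r.tcp_to_tips is the distance from the TCP to the fingertips, in m); z points along the fingers, x is the direction in which the jaws open and shut, and the axes are right-handed (so a half turn about z gives the same grasp; the last joint's range is limited). The gripper opens to 85 mm and grips with 20 to 120 N. Pads are 22 mm wide; open, the fingers measure 114 mm over their backs; the gripper's body (76 mm by 85 mm) begins 54 mm behind the grasp point. The pads swing forward as they close: fully open they stand 13 mm farther back than shut.
Start: joints at [-1.187, 0.521, -0.036, 1.599, 0.021, 1.021, -0.113], TCP at [0.274, 0.562, 0.25] pointing down, gripper open.
Joint ranges: [-2.91, 2.91], [-0.3, 2.13], [-1.5, 1.42], [0.17, 2.43], [-1.26, 4.41], [0.16, 1.93], [-2.52, 2.52]. Speed limits (rad/s): [1.89, 1.89, 2.39, 2.39, 3.01, 3.01, 3.01].

### API

Orientations are given as a unit quaternion [w, x, y, z].
In Python, from bench import r, optics, nets, current_time, current_joint_positions, current_dq, current_joint_efforts, current_ee_pos, current_tool_rot, current_force, current_ft_torque, current_grip_width gives the robot as it stands. Calls block until the motion is done:
- r.reach(position, orientation): joint-space move of the TCP to a pose.
- r.movel(position, orientation=None, velocity=0.15, threshold=None): straight line of the TCP; orientation=None keeps the orientation; velocity is the mean speed in m/s. With threshold (N) it stops when the force on the tool has changed by that much, and returns True; else False.
- r.move_joints(angles): joint-space move.
- r.open_jaws() and r.close(force=None): open the fingers fully, or close them until they stop; force is the grip in N (None keeps the last).
- r.sleep(seconds).
- r.inverse_kinematics(position, orientation): joint angles nearest the present ones, or None.
- optics.camera(name): name is "scene" or "top" or "wrist"; returns a dict with "color" (420x560x3 uint8, red, green, blue), "camera_matrix" (3x3 intrinsics, pixels), "R" (3x3) and "t" (3): a world point X has camera coordinates R X + t; the wrist camera has in their place "tool_from_camera" (4x4, takes a point from camera to tool coordinates, whose origin is the TCP and whose axes are the tool frame's). Camera axes: x right, y down, z forward; pixel columns grow to the right and rows downward; lengths in m; the calibration is good to about 2 mm. A picture is of the moment at which its call begins: read the wrist's pose just before it. There is no depth.
A pose or a line that the arm cannot do raises r.Unreachable and nothing moves.
- r.sign_off(): hands the job in, once; it reports no verdict.
Trained networks look in the newest picture that a camera, given by its name, has taken for a name from the list of things; names that differ only in an ending like _2 or _b are one class to them, and where a whole thing is asked for, a point or a joint stands for the part that bears it (a point fixed in the world has none). Each returns a list of dicts, best first, with "score" (0 to 1); they miss things now and then, are a little off and sometimes report something else, mostly with a low value. They report only what shows in the picture. A call takes as long as a camera call. They do not tell look-alikes from the thing itself.
- nets.boxes_of(thing, camera): "position" ([x, y, z] in m, in the coordinates of the camera as it stood for that picture, good to about 4 mm: the middle of the surface that is visible of it).
Readings, each from a call of its own:
- current_time(): time.
- current_joint_positions(): joint angles.
- current_dq(): joint speeds.
- current_joint_efforts(): joint torques, N m.
- current_ee_pos(): TCP position.
- current_tool_rot(): TCP orientation.
- current_force(): force on the tool from outside, world axes, zero at the start.
- current_ft_torque(): the same for the moment, N m.
- current_grip_width(): finger opening in m.
Only numpy, scipy, OpenCV 4.12 (cv2) and the standard library are available. Lean on these libraries where they do the work, as an engineer would, in place of code of your own. Each camera call takes 0.05 s, during which the arm holds its last target. There are 200 camera calls.

## Working session

There is one attempt and no reset: what is moved stays moved. The work goes in short steps, each a Python script; the robot and the scene stay as the last script left them, time stands still between calls to the robot, and variables do not carry over. Pictures are saved under pics/ and viewed, about 8 in all and at most 12, crops included, and the job is handed in when it is done.

```bash
mkdir -p pics; cat > h.py <<'E'
from bench import *
import numpy as np, cv2
def shot(n,f):
    c=optics.camera(n); cv2.imwrite('pics/'+f,c['color'][:,:,::-1]); return c
def world(c,p): return c['R'].T@(np.array(p)-c['t'])
def pix(c,X):
    q=c['camera_matrix']@(c['R']@np.array(X)+c['t']); return q[:2]/q[2]
def back(c,uv,z):
    d=c['R'].T@np.linalg.inv(c['camera_matrix'])@np.array([*uv,1.]); o=-c['R'].T@c['t']
    return o+d*(z-o[2])/d[2]
E
python3 - <<'E'
from h import *
print(current_time(),current_tool_rot(),r.tcp_to_tips)
for n in ('top','scene'):
    c=shot(n,n+'1.png'); print(n, -c['R'].T@c['t'])
    for t in ('scorched_bowl','tinned_bowl','bare_bowl','call_box','rework_top','hammer','brush'):
        for d in nets.boxes_of(t,n)[:4]:
            w=world(c,d['position']); print(t,round(d['score'],2),w.round(3),pix(c,w).round())
print(current_time())
E
```

```text
0.0 [ 3.39295768e-04  8.48046910e-01  5.29920835e-01 -4.81267167e-04] 0.019
top [ 0.35571016 -0.01482747  1.40446432]
scorched_bowl 0.77 [0.634 0.021 0.018] [270. 182.]
tinned_bowl 0.92 [0.636 0.219 0.02 ] [202. 180.]
bare_bowl 0.82 [ 0.634 -0.242  0.022] [361. 184.]
call_box 0.76 [ 0.428 -0.089  0.053] [308. 253.]
call_box 0.7 [0.434 0.054 0.053] [256. 250.]
call_box 0.66 [ 0.367 -0.221  0.048] [355. 276.]
call_box 0.41 [0.635 0.224 0.022] [201. 180.]
rework_top 0.62 [ 0.434 -0.093  0.073] [310. 251.]
rework_top 0.54 [0.435 0.054 0.072] [256. 249.]
rework_top 0.47 [ 0.373 -0.234  0.074] [361. 274.]
hammer 0.62 [0.576 0.406 0.026] [137. 198.]
brush 0.61 [ 0.531 -0.44   0.037] [432. 220.]
brush 0.17 [0.633 0.023 0.019] [270. 182.]
scene [ 1.4296369  -0.14549682  1.01082464]
scorched_bowl 0.96 [0.606 0.024 0.032] [295. 228.]
tinned_bowl 0.73 [0.612 0.227 0.03 ] [364. 220.]
bare_bowl 0.63 [ 0.602 -0.241  0.027] [202. 242.]
bare_bowl 0.2 [0.606 0.023 0.029] [295. 229.]
call_box 0.93 [ 0.459 -0.093  0.05 ] [248. 193.]
call_box 0.92 [ 0.401 -0.231  0.05 ] [200. 187.]
call_box 0.9 [0.462 0.05  0.048] [294. 188.]
call_box 0.17 [0.609 0.022 0.03 ] [295. 229.]
rework_top 0.7 [ 0.377 -0.229  0.075] [199. 175.]
rework_top 0.57 [ 0.441 -0.091  0.075] [247. 183.]
rework_top 0.55 [0.442 0.054 0.072] [294. 178.]
hammer 0.69 [0.609 0.405 0.026] [422. 211.]
hammer 0.41 [0.614 0.228 0.032] [365. 220.]
brush 0.65 [ 0.548 -0.449  0.033] [126. 237.]
0.8
```

View pics/top1.png

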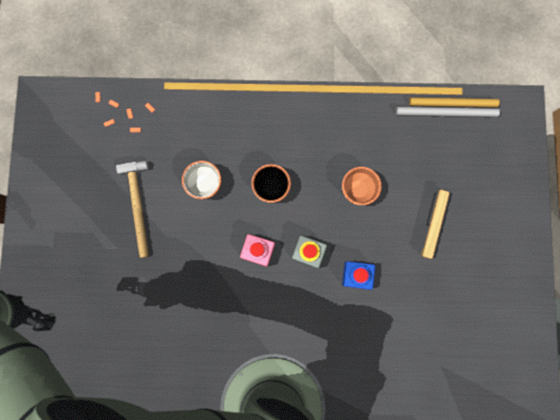

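View pics/scene1.png

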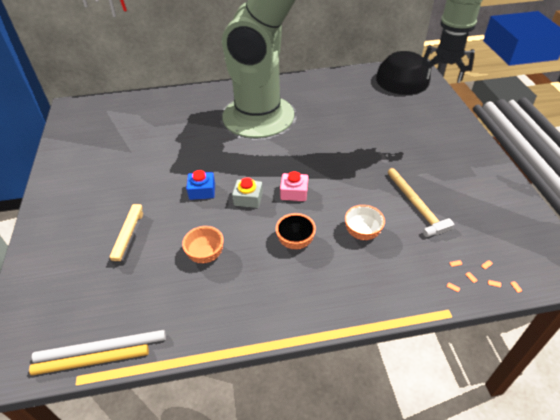

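Candidates in the top picture are the bowls at (202,180) white, (270,182) black and (361,184) copper, and the boxes at (256,250) pink, (310,251) grey with a yellow collar and (361,274) blue. The black bowl at (270,182) and the grey box at (310,251) fit the description. The scene view agrees, with the bowl at (295,230) and the box at (248,190). I'll confirm in an enlarged crop and refine both centres.

```bash
python3 - <<'E'
from h import *
c=optics.camera('top'); im=c['color'].astype(int)
def cen(m,box):
    a,b,u,v=box; k=np.zeros(m.shape,bool); k[b:v,a:u]=m[b:v,a:u]; y,x=np.nonzero(k); return (x.mean(),y.mean()),len(x),(x.min(),x.max(),y.min(),y.max())
R,G,B=im[...,0],im[...,1],im[...,2]
red=(R>150)&(G<80)&(B<90)
p,n,e=cen(red,(295,238,325,266)); print('btn',p,n,e,back(c,p,.074).round(4))
cop=(R>G+40)&(R>90)
for b in ((178,155,228,205),(246,158,296,208),(336,160,388,210)):
    a0,b0,u,v=b; y,x=np.nonzero(cop[b0:v,a0:u]); (cx,cy),rad=cv2.minEnclosingCircle(np.stack([x+a0,y+b0],1).astype(np.float32))
    print('bowl',cx,cy,rad,back(c,(cx,cy),.055).round(4))
cr=c['color'][150:295,175:395,::-1]; cv2.imwrite('pics/crop.png',cv2.resize(cr,None,fx=3.5,fy=3.5,interpolation=2))
E
```

```text
btn (np.float64(309.6422764227642), np.float64(250.7642276422764)) 123 (np.int64(304), np.int64(315), np.int64(245), np.int64(257)) [ 0.433 -0.093  0.074]
bowl 200.97727966308594 179.26136779785156 19.826066970825195 [0.6301 0.2173 0.055 ]
bowl 270.53570556640625 182.7642822265625 19.731502532958984 [0.6242 0.0195 0.055 ]
bowl 361.1329040527344 185.57911682128906 19.929853439331055 [ 0.6217 -0.2371  0.055 ]
```

View pics/crop.png

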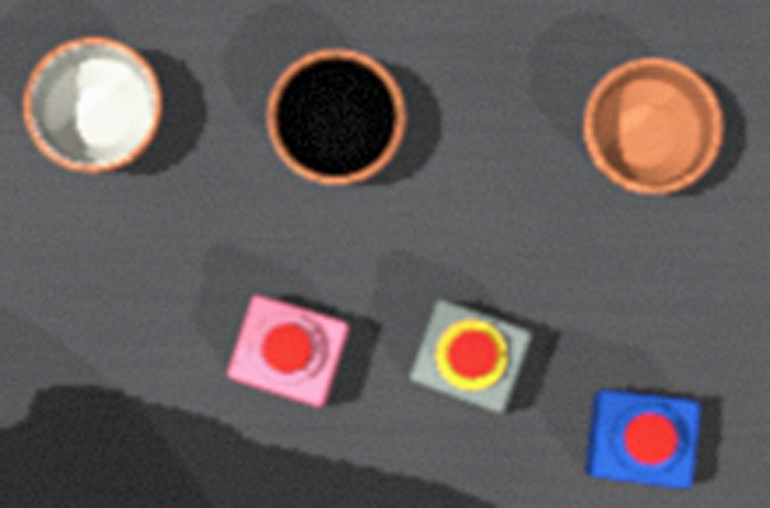

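The crop confirms both: the bowl in the middle (crop 337,117) is black inside, and the grey box with the yellow collar (crop 470,353) is the call box. Now I'll close the jaws, go above the bowl and look before descending.

```bash
python3 - <<'E'
from h import *
q=np.array(current_tool_rot())
for p in ([.624,.0195,.25],[.624,.0195,.099],[.433,-.093,.2],[.433,-.093,.08]): print(p,r.inverse_kinematics(p,q))
r.close(20)
r.movel([.624,.0195,.24],q,velocity=.25)
print(current_ee_pos(),current_time(),current_grip_width(),current_force())
c=shot('wrist','w1.png'); print(c['tool_from_camera'])
s=shot('scene','s2.png'); print(pix(s,[.624,.0195,.24-.019]))
E
```

```text
[0.624, 0.0195, 0.25] [-0.30604638  0.53519809  0.26877208  1.61360798 -0.16012141  1.01448257
  1.1286275 ]
[0.624, 0.0195, 0.099] [-0.20284173  0.71080518  0.11488023  1.71866923 -0.11379156  0.71861083
  1.08715886]
[0.433, -0.093, 0.2] [-0.21183286  0.32694568  0.3575919   2.12505699 -0.17198767  0.71630745
  1.37551314]
[0.433, -0.093, 0.08] [ 0.0450146   0.5403813   0.04191343  2.19600219 -0.05449625  0.40613873
  1.24799496]
[0.62380693 0.02021443 0.24005544] 4.35 4.890446349769127e-05 [-0.37012821 -0.59048998 -0.0789221 ]
[[ 9.99999905e-01  3.51368028e-04 -2.56369648e-04  1.60695789e-04]
 [-2.53964886e-04  9.50191320e-01  3.11667115e-01 -8.04226226e-02]
 [ 3.53110074e-04 -3.11667021e-01  9.50191319e-01 -1.23288428e-01]
 [ 0.00000000e+00  0.00000000e+00  0.00000000e+00  1.00000000e+00]]
[295.09604676 184.45120942]
```

View pics/w1.png

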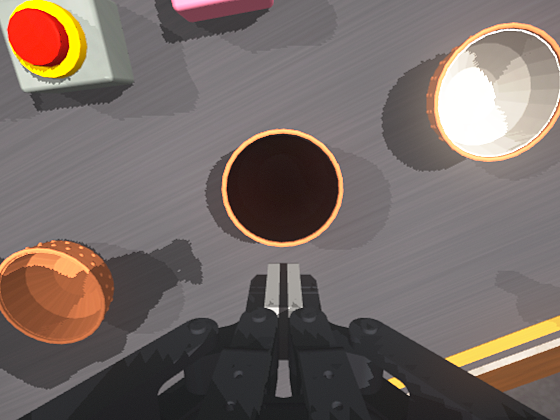

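View pics/s2.png

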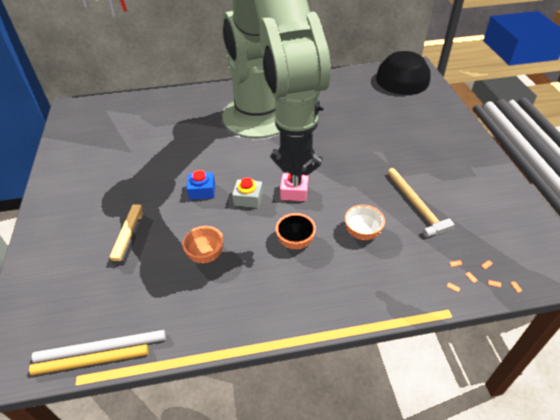

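The wrist view shows the black bowl's rim centred at about (282,187), the red button with its yellow collar at about (38,37), and the shut fingertips at (284,268). I'll turn these pixels into positions, compare them with the top camera, then descend and hold for 2 s.

```bash
python3 - <<'E'
from h import *
from scipy.spatial.transform import Rotation as Ro
q=np.array(current_tool_rot()); p=np.array(current_ee_pos())
T=np.eye(4); T[:3,:3]=Ro.from_quat(q[[1,2,3,0]]).as_matrix(); T[:3,3]=p
c=optics.camera('wrist'); W=np.linalg.inv(T@c['tool_from_camera']); c['R'],c['t']=W[:3,:3],W[:3,3]
m=back(c,(282.5,187),.055); b=back(c,(38,37),.074); print('mouth',m,'button',b)
assert np.hypot(*(m-[.624,.0195,.055])[:2])<.012 and np.hypot(*(b-[.433,-.093,.074])[:2])<.02
m=(m+[.6242,.0195,.055])/2
r.movel([m[0],m[1],.099],velocity=.12)
r.sleep(.3); t0=current_time(); print(current_ee_pos(),np.abs(current_dq()).max())
s=shot('scene','s3.png'); cv2.imwrite('pics/s3c.png',cv2.resize(s['color'][120:280,180:400,::-1],None,fx=3.5,fy=3.5))
print(pix(s,[m[0],m[1],.08]))
r.sleep(2.5); print('held',current_time()-t0,current_ee_pos(),current_force(),current_time())
E
```

```text
mouth [0.62184457 0.02057283 0.055     ] button [ 0.4357296  -0.08988398  0.074     ]
[0.62316655 0.02006223 0.09928819] 0.0030641921931897223
[295.0860426  221.26120439]
held 2.5500000000000007 [0.62303899 0.02001601 0.09900951] [ 0.07903984 -0.62248041  0.35482194] 8.675
```

View pics/s3c.png

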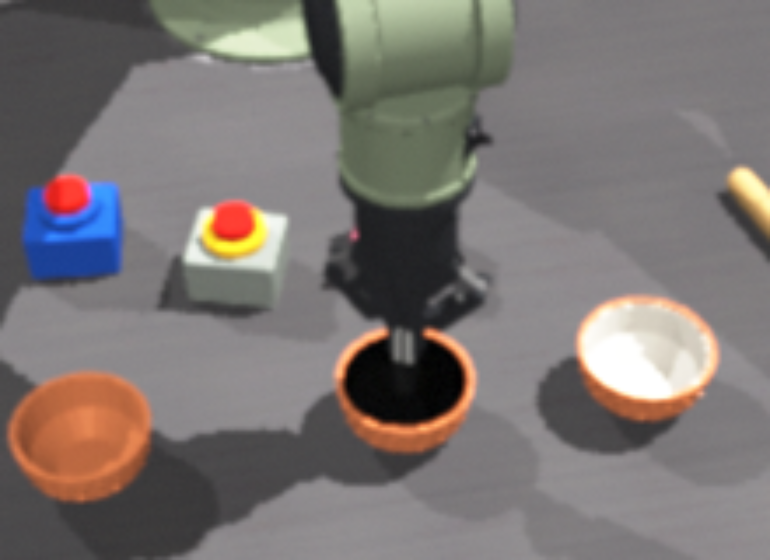

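The fingertips at crop (403,362) stand just above the mouth centre and touched nothing during a 2.5 s hold. Next is the button.

```bash
python3 - <<'E'
from h import *
q=np.array(current_tool_rot())
x,y=.434,-.092
r.movel([.623,.02,.2],velocity=.15)
r.movel([x,y,.18],velocity=.15)
r.movel([x,y,.105],velocity=.1); print(current_ee_pos())
s=shot('scene','s4.png'); A=s['color'][140:220,190:310,::-1]
f0=np.array(current_force())
print(r.movel([x,y,.079],velocity=.015,threshold=15)); print(current_ee_pos(),np.array(current_force())-f0)
s=shot('scene','s5.png'); r.sleep(.3); print(current_ee_pos(),np.array(current_force())-f0,current_time())
B=s['color'][140:220,190:310,::-1]
r.movel([x,y,.2],velocity=.1); r.sleep(.3); print(current_ee_pos(),np.array(current_force())-f0,current_time())
s=shot('scene','s6.png'); C=s['color'][140:240,190:380,::-1]
cv2.imwrite('pics/s456.png',cv2.resize(np.vstack([np.hstack([A,B]),cv2.copyMakeBorder(C,0,0,0,50,0)]),None,fx=3.3,fy=3.3))
E
```

```text
[ 0.43425358 -0.0920266   0.10536703]
True
[ 0.43406253 -0.09199915  0.08476156] [-4.83864259  0.5701388  21.33314509]
[ 0.4340875  -0.09201099  0.08482094] [-4.32822091 -0.16672088 18.89166504] 13.6667
[ 0.43391642 -0.092019    0.19979339] [-0.42466435  0.27495741 -0.94385457] 15.275
```

View pics/s456.png

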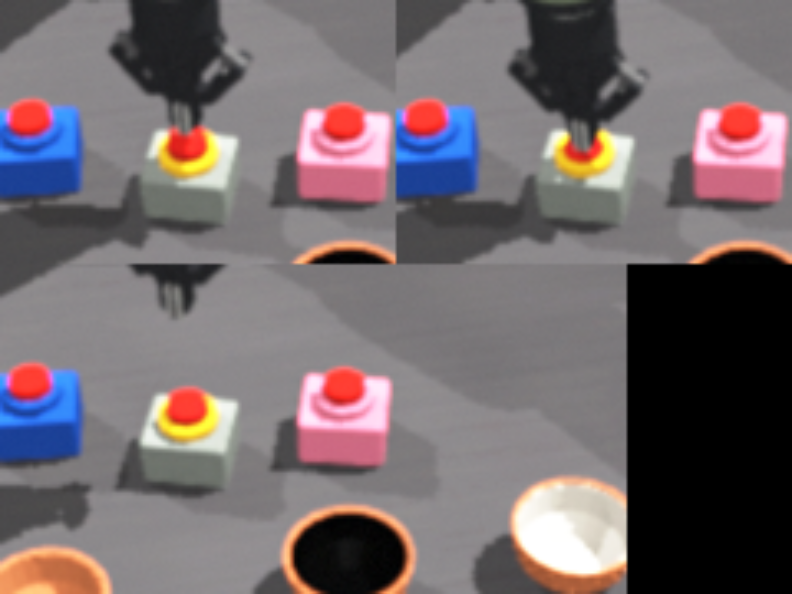

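The button went fully down: the tips reached z = 0.066 at about 19 N. It is back up, and the arm is clear.

```bash
python3 -c "
from h import *
r.sign_off(); print(current_time(),current_force())"
```

```text
the job is handed in; nothing more can be done
the job is handed in; nothing more can be done
```

The job is done and handed in, at about 15 s of the 48 s allowed; no verdict is reported.

- **Pointing:** I held the closed fingertips about 25 mm above the middle of the black-inside bowl's mouth for 2.5 s. The top and wrist cameras agreed on its centre to about 3 mm.
- **Button:** I then pressed the red button on the grey box with the yellow collar. The fingertips reached z = 0.066 m, the fully-down height, at about 19 N; the button needs 5 N at the bottom.
- **Last checks:** After I lifted clear to z = 0.2 m, the force was back near zero. The scene picture showed the button up again and the black bowl standing where it was. The hammer and brush were outside that last crop, but the arm never went near them.
- **Failed check:** The clock and force readout I asked for after handing in was refused, because nothing more is allowed then. No other check failed or disagreed.

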